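# Slide a sample tin between the rinse pots onto its mat

## Robot

A 7-joint arm with a two-finger parallel gripper is mounted at the origin on the work surface. World frame = base frame: x ahead of the robot, y to its left, z up, the work surface at z = 0. Lengths are in m, angles in rad, forces in N, time in s.
With the tool pointing down it reaches from about 0.35 to 0.9 m from the base axis. Payload 7.2 kg.
Tool frame: the origin (TCP) lies on the mounting face of the last link; the fingertips stand 182 mm ahead of it and the grasp point (between the pads) lies 163 mm ahead of it (r.grip_point_offset is the distance from the TCP to the grasp point, in m); y points along the fingers, z is the direction in which the jaws open and shut, and the axes are right-handed (so a half turn about y gives the same grasp; the last joint's range is limited). The gripper opens to 88 mm and grips with 3 to 60 N. Pads are 20 mm wide; open, the fingers measure 115 mm over their backs; the gripper's body (75 mm by 178 mm) begins 61 mm behind the grasp point.
Start: joints at [1.151, 0.411, -0.013, 1.596, 0.006, 1.134, -0.082], TCP at [0.215, -0.587, 0.405] pointing down, gripper open.
Joint ranges: [-2.95, 2.95], [-0.29, 1.99], [-1.47, 1.44], [0.14, 2.54], [-1.03, 4.17], [0.13, 1.85], [-2.86, 2.86]. Speed limits (rad/s): [2.39, 2.39, 3.01, 3.01, 3.14, 3.14, 3.14].

## Interface

Orientations are given as a 3x3 rotation matrix whose columns are the frame's x, y, z axes.
In Python, from plant import sensors, cams, ticket, models, r gives the robot as it stands.
- The arm moves only by the shell command python3 -m jog 'ROWS'. ROWS is a JSON object of lists of equal length, an entry for each row: "slide": the shift along the world's x, y, z in cm, a list of three; "twist": the turn, a rotation vector about the world's x, y, z in rad, a list of three; "hand": the finger opening in cm, from 0 to 8.78. A call has 1 to 20 rows; each row shifts and turns the commanded pose from where the row before left it; what a row does not reach is not made up. A row lasts 1/12 s, in which the tool goes at most 41.7 mm and 7.16 degrees, less where a joint would pass 70% of its speed; a pose out of reach is approached as far as the arm can. A call is refused whole if a number of a shift passes 4.17 or a number of a turn 0.125, either way. A call with a gripper value outside its range is refused whole. The fingers move at their own pace and stop on an object; the grip force is fixed at half the most. Time passes only in rows, so rows that do not move let the fingers close. It gives the time, the measured TCP pose, the force and the opening at its end, in the units of the state.
- sensors.get_state(): the state, without advancing time (a new reading comes with each control period).
- cams.read_camera(name): name is "scene" or "top" or "wrist"; returns a dict with "img" (480x640x3 uint8, red, green, blue), "K" (3x3 intrinsics, pixels), "dist_coeffs" ([k1, k2, p1, p2, k3] as OpenCV has them; the pictures are not rectified), "world_from_camera" (4x4, takes a point from camera to world coordinates). Camera axes: x right, y down, z forward; pixel columns grow to the right and rows downward; lengths in m; the calibration is good to about 2 mm. A picture is of the moment at which its call begins. There is no depth.
- ticket.job_done(): hands the job in, once; it reports no verdict.
Trained networks look in a picture, given as the dict that the camera call returned (one of the last four; its "shot" number tells which), for a name from the list of things; names that differ only in an ending like _2 or _b are one class to them, and where a whole thing is asked for, a point or a joint stands for the part that bears it (a point fixed in the world has none). Each returns a list of dicts, best first, with "score" (0 to 1); they miss things now and then, are a little off and sometimes report something else, mostly with a low value. They report only what shows in the picture. A call takes as long as a camera call.
- models.search_frame(picture, label): "at" ([row, column] as shares, 0 to 1, of the picture: columns of its width, rows of its height, amid what is visible of it).
The state is a dict: "t": time; "q": joint angles; "joint_velocities": joint speeds; "tau": joint torques, N m; "position": TCP position; "orientation": TCP orientation; "ft_force": force on the tool from outside, world axes, zero at the start; "moment": the same for the moment, N m; "finger_gap": finger opening in m.
Only numpy, scipy, OpenCV 4.12 (cv2) and the standard library are available. Lean on these libraries where they do the work, as an engineer would, in place of code of your own. Each camera call takes 0.05 s, during which the arm holds its last target. There are 200 camera calls.

## Task

Push the flat closed sample tin along the counter, through the narrow gap between the two fixed rinse pots, until it lies wholly on the cork mat on the other side. Only push it: keep it flat on the counter, never lifted or tipped up, and leave everything else standing where it is.

Things in the scene. Friction and masses are not known exactly. Their poses are not given: they have to be found in the camera images.
- tin: Closed flat aluminium tin with a dark seam, lying on a white score sheet on one side of the pots (either): 92 mm wide (own x), 120 long (own y), 32 high, edges rounded 5 mm, 0.25 to 0.47 kg; it stops when no longer pushed. Origin: centre of its underside, z up. It starts up to 35 mm off the line through the gap and turned up to 0.4 rad from it; it passes only with its long axis along that line.
- pots: Two equal round open steel rinse pots fixed to the counter, each 84 mm in outer diameter, 45 mm high, walls upright. Origin on the counter midway between them; pot centres at own x = -92 and +92 mm, so the gap is 100 mm wide at its narrowest and the way through runs along own y. The pair's place and yaw vary.
- mat: Thin flat cork mat lying on the counter, flush (no step), on the other side of the gap from the tin: 132 mm (own x) by 160 mm (own y), origin at its centre. It lies on the line through the gap, its own y parallel to the pots' y, its centre 155 to 175 mm from the pots' origin.
- tin_corner0 (a point): point on the tin's outline at its underside, at (+46, +60) mm in the tin's own x and y: one of its four bottom corners (square corner, the real one is rounded by 5 mm)
- tin_corner1 (a point): point on the tin's outline at its underside, at (-46, +60) mm in the tin's own x and y: one of its four bottom corners (square corner, the real one is rounded by 5 mm)
- tin_corner2 (a point): point on the tin's outline at its underside, at (-46, -60) mm in the tin's own x and y: one of its four bottom corners (square corner, the real one is rounded by 5 mm)
- tin_corner3 (a point): point on the tin's outline at its underside, at (+46, -60) mm in the tin's own x and y: one of its four bottom corners (square corner, the real one is rounded by 5 mm)
- bowl_a: Bystander: loose white cupping bowl, 90 mm across, 58 mm high, beyond the pot that is farther from the robot. Origin at the centre of its underside.
- bowl_b: Bystander: loose white cupping bowl, 90 mm across, 58 mm high, far out on the left. Origin at the centre of its underside.
- mug: Bystander: loose black mug, 80 mm across, 92 mm high, far out on the right. Origin at the centre of its underside.
- timer: Bystander: loose small white timer, 50 x 66 mm, 20 mm high, on the robot's side of the nearer pot. Origin at the centre of its underside.
- spoon: Bystander: loose steel spoon, 160 mm long, lying flat along its own x beyond the pot that is farther from the robot. Origin under its middle.

How it is judged:
On the way:
1. the tin is in the gap, lying flat between the two pots (y of tin in the frame of pots between -0.03 and 0.03 m and x of tin in the frame of pots between -0.02 and 0.02 m and height (world z) of tin below 0.006 m), for 0.1 s.
At the end, for the whole second after the job is handed in: All four bottom corners of the tin are inside the cork mat's outline (2 mm over the edge is allowed), and the tin lies flat and at rest on the counter (x of tin_corner0 in the frame of mat between -0.068 and 0.068 m and y of tin_corner0 in the frame of mat between -0.082 and 0.082 m and x of tin_corner1 in the frame of mat between -0.068 and 0.068 m and y of tin_corner1 in the frame of mat between -0.082 and 0.082 m and x of tin_corner2 in the frame of mat between -0.068 and 0.068 m and y of tin_corner2 in the frame of mat between -0.082 and 0.082 m and x of tin_corner3 in the frame of mat between -0.068 and 0.068 m and y of tin_corner3 in the frame of mat between -0.082 and 0.082 m and height (world z) of tin below 0.004 m and angle between tin's own z axis and vertical below 0.05 rad and linear speed of tin below 0.01 m/s); the robot touches nothing.
It fails at once if the tin is lifted off the counter or tipped up (underside centre over 8 mm up, or tilted over 0.15 rad) (height (world z) of tin above 0.008 m or angle between tin's own z axis and vertical above 0.15 rad).
It fails at once if a bystander is moved by more than 15 mm (distance of any of bowl_a, bowl_b, mug, timer, spoon from where it was at the start of the episode above 0.015 m).
It also fails if it takes over 72 s, if anything falls off the work surface, if the arm or the gripper's body presses on something with over 40 N, if the wrist force passes 120 N, or if a joint passes its speed limit or range.

## Working session

There is one attempt and no reset: what is moved stays moved. The work goes in short steps, Python scripts to look and compute and a shell command to move; the robot and the scene stay as the last step left them, time stands still between calls to the robot, and variables do not carry over. Pictures are saved under pics/ and viewed, about 8 in all and at most 12, crops included, and the job is handed in when it is done.

```bash
mkdir -p pics; ls
cat > h.py <<'E'
import numpy as np, cv2
from plant import sensors, cams, ticket, models, r
def px2w(c,uv,z=0.):
    uv=np.array(uv,float).reshape(-1,1,2)
    n=cv2.undistortPoints(uv,np.array(c["K"]),np.array(c["dist_coeffs"])).reshape(-1,2)
    T=np.array(c["world_from_camera"]); d=np.c_[n,np.ones(len(n))]@T[:3,:3].T; o=T[:3,3]
    return o+d*((z-o[2])/d[:,2])[:,None]
def w2px(c,P):
    T=np.linalg.inv(np.array(c["world_from_camera"]))
    return cv2.projectPoints(np.array(P,float).reshape(-1,1,3),cv2.Rodrigues(T[:3,:3])[0],T[:3,3],np.array(c["K"]),np.array(c["dist_coeffs"]))[0].reshape(-1,2)
def save(c,n): cv2.imwrite(n,cv2.cvtColor(c["img"],cv2.COLOR_RGB2BGR))
E
python3 - <<'E'
from h import *
for n in ["top","scene"]:
    c=cams.read_camera(n); save(c,f"pics/{n}0.png")
    print(n,np.round(c["world_from_camera"],3).tolist())
    for l in ["tin","pots","mat","bowl_a","mug","timer","spoon"]:
        for d in models.search_frame(c,l)[:2]:
            a=d["at"];uv=[a[1]*640,a[0]*480]; print(l,round(d["score"],2),np.round(uv),np.round(px2w(c,uv,0.02)[0],3))
s=sensors.get_state();print(s["t"],s["position"],np.round(s["orientation"],3).tolist(),s["finger_gap"],r.grip_point_offset)
E
```

```text
pics
top [[-0.025, -0.997, 0.079, 0.513], [-1.0, 0.024, -0.006, -0.026], [0.004, -0.079, -0.997, 1.1], [0.0, 0.0, 0.0, 1.0]]
tin 0.59 [275. 277.] [0.5   0.093 0.02 ]
pots 0.71 [341. 283.] [ 0.482 -0.068  0.02 ]
mat 0.86 [400. 256.] [ 0.545 -0.215  0.02 ]
bowl_a 0.75 [309. 176.] [0.749 0.005 0.02 ]
bowl_a 0.56 [131. 242.] [0.595 0.45  0.02 ]
mug 0.79 [506. 231.] [ 0.6   -0.484  0.02 ]
mug 0.6 [362. 184.] [ 0.726 -0.127  0.02 ]
timer 0.94 [343. 333.] [ 0.362 -0.07   0.02 ]
timer 0.29 [279. 275.] [0.506 0.084 0.02 ]
spoon 0.66 [361. 186.] [ 0.722 -0.123  0.02 ]
scene [[0.445, 0.722, -0.529, 1.241], [0.896, -0.351, 0.273, -0.375], [0.011, -0.596, -0.803, 1.043], [0.0, 0.0, 0.0, 1.0]]
tin 0.75 [349. 210.] [0.51  0.098 0.02 ]
pots 0.82 [304. 248.] [ 0.573 -0.066  0.02 ]
mat 0.94 [249. 263.] [ 0.552 -0.21   0.02 ]
bowl_a 0.8 [472. 191.] [0.599 0.443 0.02 ]
bowl_a 0.58 [360. 286.] [0.732 0.007 0.02 ]
mug 0.94 [148. 307.] [ 0.567 -0.467  0.02 ]
timer 0.72 [268. 197.] [ 0.37 -0.08  0.02]
spoon 0.95 [313. 311.] [ 0.744 -0.126  0.02 ]
0.8 [ 0.21535222 -0.58672901  0.40468627] [[-0.939, 0.0, 0.345], [-0.345, -0.0, -0.939], [-0.0, -1.0, 0.0]] 0.0879445783708999 0.1633
```

Run:
```python
import cv2
a=cv2.imread("pics/top0.png")[150:350,220:460]; cv2.imwrite("pics/top0c.png",cv2.resize(a,None,fx=3.3,fy=3,interpolation=cv2.INTER_CUBIC) if 0 else cv2.resize(a,(720,600),interpolation=cv2.INTER_CUBIC))
```

```text
(no output)
```

View pics/top0c.png

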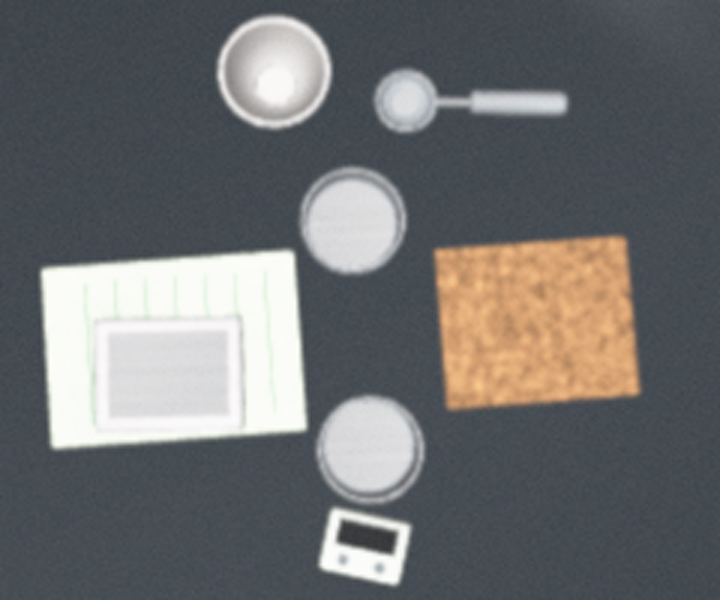

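View pics/scene0.png

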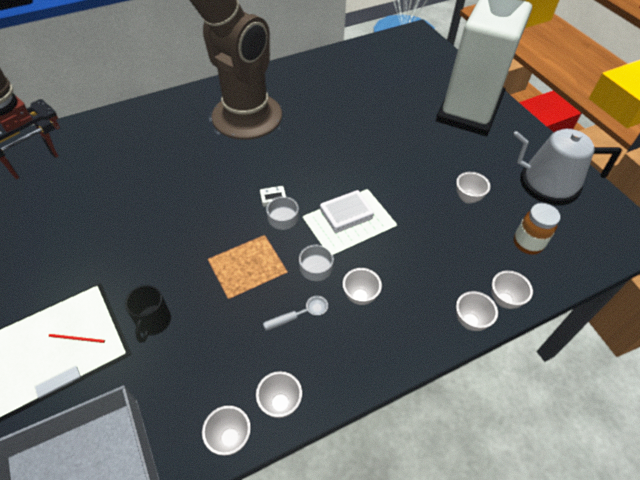

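The top crop (3x, offset 220,150) shows the tin at about (170,374), off the gap line towards the robot. The pot rims are at (353,221) and (371,449), and the mat corners at (435,249), (625,237), (639,394) and (447,409). The scene view agrees with this layout. Next I'll measure precisely.

```bash
cat >> h.py <<'E'
def rect(P):
    (cx,cy),(w,h),a=cv2.minAreaRect(P[:,:2].astype(np.float32)*1000); b=cv2.boxPoints(((cx,cy),(w,h),a))/1000
    e=[b[1]-b[0],b[2]-b[1]]; L=e[int(np.linalg.norm(e[1])>np.linalg.norm(e[0]))]; L=L*np.sign(L[1])
    return np.array([cx,cy])/1000,(w,h),np.arctan2(-L[0],L[1])  # yaw: angle of long axis from +y
def mat(c):
    H=cv2.cvtColor(c["img"],cv2.COLOR_RGB2HSV); m=cv2.inRange(H,(5,80,80),(25,255,255))
    n,l,s,_=cv2.connectedComponentsWithStats(m)
    # the cork blob nearest to the expected place
    i=1+np.argmax(s[1:,4]); k=cv2.findContours((l==i).astype(np.uint8),0,2)[0]; k=max(k,key=cv2.contourArea)
    return rect(px2w(c,k,0.))
E
python3 - <<'E'
from h import *
c=cams.read_camera("top")
M=mat(c);print("mat",M)
cr=lambda p:np.array(p,float)/3+[220,150]-[1/3,1/3]
print("mat manual",rect(px2w(c,cr([(435,249),(625,237),(639,394),(447,409)]))))
P=px2w(c,cr([(353,221),(371,449)]),.045);print("pots manual",P[:,:2],np.linalg.norm(P[0]-P[1]))
print("tin manual",rect(px2w(c,cr([(96,318),(242,318),(243,430),(96,430)]),.032)))
g=cv2.cvtColor(c["img"],cv2.COLOR_RGB2GRAY)
# refine pots by radial-gradient fit of projected rim circle
gb=cv2.GaussianBlur(g,(0,0),1).astype(np.float32); t=np.linspace(0,2*np.pi,120,endpoint=False)
from scipy.optimize import minimize
def S(p,rr,z):
    uv=w2px(c,np.c_[p[0]+rr*np.cos(t),p[1]+rr*np.sin(t),np.full(120,z)]).astype(np.float32)
    return cv2.remap(gb,uv[:,:1],uv[:,1:],1).mean()
out=[]
for p in P:
    q=minimize(lambda p:-(S(p,.040,.045)-S(p,.045,.045)),p[:2],method="Nelder-Mead",options=dict(initial_simplex=[p[:2],p[:2]+[.004,0],p[:2]+[0,.004]])); out.append(q.x);print(q.x,q.fun)
a,b=out;print("dist",np.linalg.norm(a-b),"mid",(a+b)/2,"yaw of x",np.arctan2(*(a-b)[::-1]))
m=(a+b)/2;d=M[0]-m;print("mat-pots",d,np.linalg.norm(d),"dir yaw",np.arctan2(d[0],-d[1]))
E
```

```text
mat (array([ 0.54282709, -0.21380336]), (134.08834838867188, 161.9903564453125), np.float32(0.048523933))
mat manual (array([ 0.54251807, -0.21437463]), (133.48883056640625, 160.8695526123047), np.float32(0.043538015))
pots manual [[ 0.62607809 -0.06161053]
 [ 0.44397803 -0.0710378 ]] 0.1823439236780179
tin manual (array([0.50727911, 0.08936725]), (119.19859313964844, 90.10081481933594), np.float32(-0.023184657))
[ 0.6280801  -0.06169418] -58.03331756591797
[ 0.44303596 -0.07070128] -55.734352111816406
dist 0.18526321846856375 mid [ 0.53555803 -0.06619773] yaw of x 0.04863699545797138
mat-pots [ 0.00726906 -0.14760563] 0.14778450984974825 dir yaw 0.049206716687601265
```

Run:
```python
from h import *
c=cams.read_camera("scene")
img=c["img"].copy()
M=mat(c);print("mat",M)
t=np.linspace(0,2*np.pi,60)
def circ(c,img,p,z,rr,col):
    uv=w2px(c,np.c_[p[0]+rr*np.cos(t),p[1]+rr*np.sin(t),0*t+z])
    return uv
def draw(c,o,sz,f,n,extra=()):
    a=cv2.resize(c["img"][o[1]:o[1]+sz[1],o[0]:o[0]+sz[0]],None,fx=f,fy=f,interpolation=cv2.INTER_CUBIC)[:,:,::-1].copy()
    L=[]
    for p in [(.6281,-.0617),(.4430,-.0707)]:
        for z,col in [(.045,(0,0,255)),(0,(0,255,255))]: L.append((np.c_[p[0]+.042*np.cos(t),p[1]+.042*np.sin(t),0*t+z],col))
    R=lambda ce,w,h,y,z:np.c_[np.array([(i*w/2*np.cos(y)-j*h/2*np.sin(y)+ce[0],i*w/2*np.sin(y)+j*h/2*np.cos(y)+ce[1]) for i,j in[(1,1),(-1,1),(-1,-1),(1,-1),(1,1)]]),np.full(5,z)]
    L.append((R((.5428,-.2138),.132,.160,.0486,0),(255,0,0)))
    L.append((R((.5073,.0894),.092,.120,-.023,.027),(0,0,255)))
    for P,col in L: cv2.polylines(a,[np.int32((w2px(c,P)-o+.5)*f*8)],False,col,1,cv2.LINE_AA,3)
    cv2.imwrite(n,a)
draw(c,(200,170),(210,140),3.8,"pics/scene_ov.png")
```

```text
mat (array([0.23021451, 1.21993579]), (411.621826171875, 853.6052856445312), np.float32(1.5088878))
```

View pics/scene_ov.png

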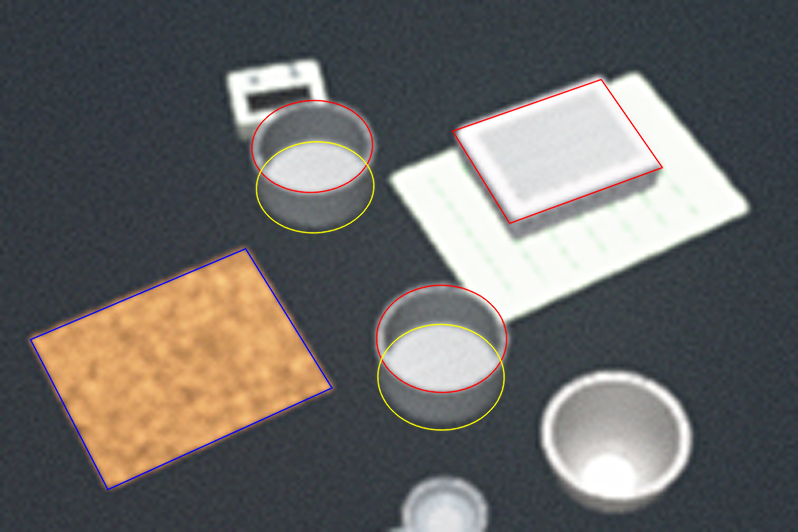

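Both cameras agree: pot midpoint (0.5356,-0.0662), way yaw 0.049, mat (0.5428,-0.2138), tin (0.507,0.089) with yaw -0.023. The one mismatch is the mat–pot distance, which measures 148 mm against the stated 155–175 mm. Both overlays fit, so I'll trust the measurement. Plan: first push the tin's long side about +21 mm in x with the open fingers, which also squares it to the line. Then push on its end.

```bash
python3 -m jog '{"slide":[[1.1,3.75,0],[1.1,3.75,0],[1.1,3.75,0],[1.1,3.75,0],[1.1,3.75,0],[1.1,3.75,0],[1.1,3.75,0],[1.1,3.75,0],[1.1,3.75,0],[1.1,3.75,0],[1.1,3.75,0],[1.1,3.75,0],[1.1,3.75,0],[1.1,3.75,0],[1.1,3.75,0],[1.1,3.75,0],[1.1,3.75,0],[1.1,3.75,0],[0,0,0],[0,0,0]],"twist":[[0,0,-0.1],[0,0,-0.1],[0,0,-0.1],[0,0,0],[0,0,0],[0,0,0],[0,0,0],[0,0,0],[0,0,0],[0,0,0],[0,0,0],[0,0,0],[0,0,0],[0,0,0],[0,0,0],[0,0,0],[0,0,0],[0,0,0],[0,0,0],[0,0,0]],"hand":[8.7,8.7,8.7,8.7,8.7,8.7,8.7,8.7,8.7,8.7,8.7,8.7,8.7,8.7,8.7,8.7,8.7,8.7,8.7,8.7]}'
```

```text
t: 2.57
position: [0.4134, 0.0901, 0.4047]
orientation: [[-0.998, -0.0, 0.056], [-0.056, 0.001, -0.998], [-0.0, -1.0, -0.001]]
ft_force: [0.3, -0.2, -1.2]
finger_gap: 0.0869
```

```bash
python3 -m jog '{"slide":[[0,0,-3.5],[0,0,-3.5],[0,0,-3.5],[0,0,-3.5],[0,0,-3.5],[0,0,-3.5],[0,0,0],[0,0,0]],"twist":[[0,0,-0.007],[0,0,0],[0,0,0],[0,0,0],[0,0,0],[0,0,0],[0,0,0],[0,0,0]],"hand":[8.7,8.7,8.7,8.7,8.7,8.7,8.7,8.7]}'
python3 - <<'E'
from h import *
c=cams.read_camera("scene");a=c["img"][150:290,220:430];cv2.imwrite("pics/s1.png",cv2.resize(a,None,fx=3.8,fy=3.8,interpolation=2)[:,:,::-1])
E
```

```text
t: 3.23
position: [0.4126, 0.0873, 0.1939]
orientation: [[-0.999, -0.004, 0.044], [-0.044, -0.001, -0.999], [0.004, -1.0, 0.001]]
ft_force: [-0.4, 0.2, 0.6]
finger_gap: 0.0872
```

View pics/s1.png

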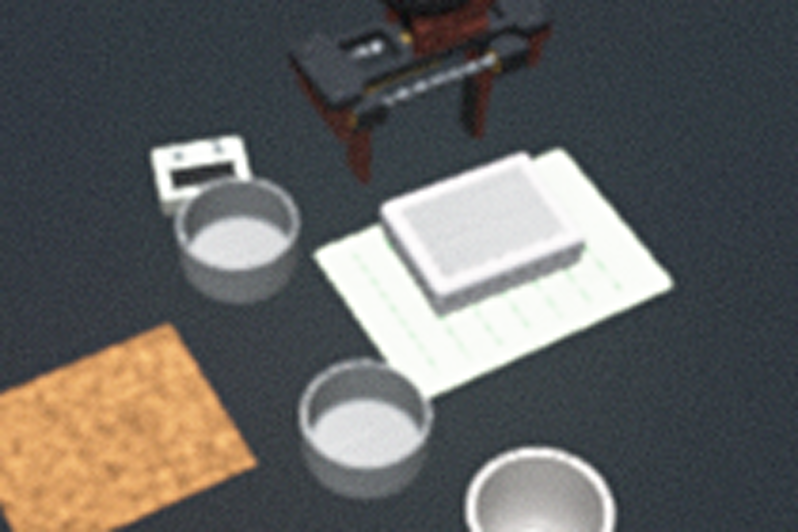

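The fingers are down and clear of the tin, pot and timer. Now the side push.

```bash
python3 -m jog '{"slide":[[0.6,0,0],[0.6,0,0],[0.6,0,0],[0.6,0,0],[0.6,0,0],[0.6,0,0],[0.2,0,0],[0.2,0,0],[0.2,0,0],[0.2,0,0],[0.2,0,0],[0.2,0,0],[0.2,0,0],[0.2,0,0],[0.2,0,0],[0.2,0,0],[0,0,0],[0,0,0]],"twist":[[0,0,0],[0,0,0],[0,0,0],[0,0,0],[0,0,0],[0,0,0],[0,0,0],[0,0,0],[0,0,0],[0,0,0],[0,0,0],[0,0,0],[0,0,0],[0,0,0],[0,0,0],[0,0,0],[0,0,0],[0,0,0]],"hand":[8.7,8.7,8.7,8.7,8.7,8.7,8.7,8.7,8.7,8.7,8.7,8.7,8.7,8.7,8.7,8.7,8.7,8.7]}'
cat >> h.py <<'E'
MID=np.array([.5356,-.0662]); YAW=.049
from scipy.optimize import minimize
def R(ce,w,h,y,z,n=40):
    s=np.linspace(-1,1,n); o=np.ones(n)
    q=np.r_[np.c_[s*w/2,o*h/2],np.c_[s*w/2,-o*h/2],np.c_[o*w/2,s*h/2],np.c_[-o*w/2,s*h/2]]
    return np.c_[q@np.array([[np.cos(y),np.sin(y)],[-np.sin(y),np.cos(y)]])+ce,np.full(4*n,z)]
def tin(c,x0):
    "fit tin top rectangle: bright rim inside edge, darker outside, (x,y,yaw)"
    g=cv2.GaussianBlur(cv2.cvtColor(c["img"],cv2.COLOR_RGB2GRAY),(0,0),.7).astype(np.float32)
    def S(p,d):
        uv=w2px(c,R(p[:2],.092+d,.120+d,p[2]*3,.028)).astype(np.float32); return cv2.remap(g,uv[:,:1],uv[:,1:],1).mean()
    f=lambda p:-(S(p,-.006)-S(p,.003))
    best=min((minimize(f,np.array(x0)/[1,1,3]+np.r_[dx,dy,0],method="Nelder-Mead",options=dict(xatol=1e-5,fatol=1e-3,initial_simplex=np.array(x0)/[1,1,3]+np.r_[dx,dy,0]+.006*np.r_[np.zeros((1,3)),np.eye(3)])) for dx in(-.004,.004) for dy in(-.004,.004)),key=lambda q:q.fun)
    p=best.x*[1,1,3]; d=p[:2]-MID
    e=np.array([np.cos(YAW),np.sin(YAW)]); n=np.array([-e[1],e[0]])
    print("tin",np.round(p,4),"score",round(best.fun,1),"in pots frame x %.1f y %.1f mm yaw %.3f"%(d@e*1e3,d@n*1e3,p[2]-YAW)); return p
def ov(c,p,name,o,sz,f):
    a=cv2.resize(c["img"][o[1]:o[1]+sz[1],o[0]:o[0]+sz[0]],None,fx=f,fy=f,interpolation=2)[:,:,::-1].copy()
    for q in (w2px(c,R(p[:2],.092,.120,p[2],.028))-o+.5)*f: cv2.circle(a,np.int32(q),1,(0,0,255),-1)
    cv2.imwrite(name,a)
E
python3 - <<'E'
from h import *
c=cams.read_camera("scene"); p=tin(c,[.525,.09,.045]); ov(c,p,"pics/s2.png",(250,150),(200,140),4)
c=cams.read_camera("top"); p=tin(c,[.525,.09,.045])
E
```

```text
t: 4.78
position: [0.4698, 0.0884, 0.1948]
orientation: [[-0.999, 0.001, 0.045], [-0.045, 0.0, -0.999], [-0.001, -1.0, -0.0]]
ft_force: [0.8, -0.1, -0.2]
finger_gap: 0.0875
tin [0.5258 0.0926 0.0415] score -33.4 in pots frame x -2.0 y 159.1 mm yaw -0.007
tin [0.556  0.0954 0.0486] score -29.0 in pots frame x 28.3 y 160.4 mm yaw -0.000
```

View pics/s2.png

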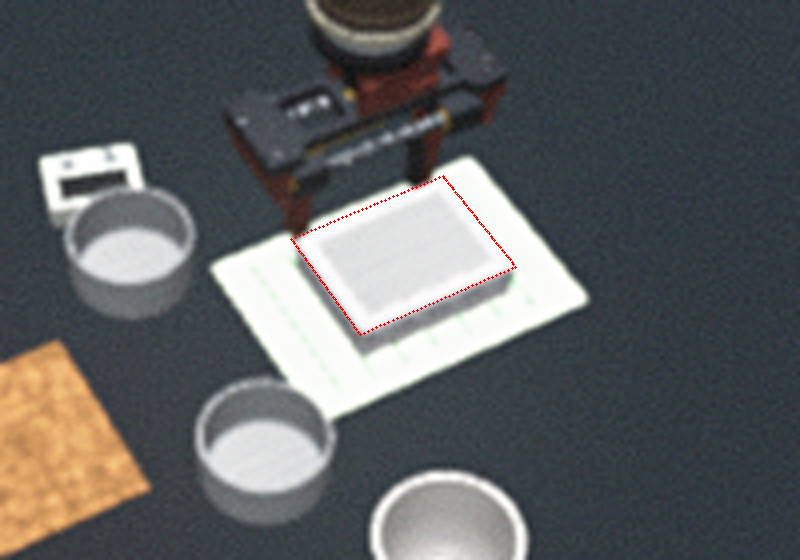

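The overlay shows the fit on the tin, with both fingers against its long side. The top camera's view is occluded by the arm, so that fit doesn't count. I'll push 2 mm more, back off, rise and re-measure.

```bash
python3 -m jog '{"slide":[[0.1,0,0],[0.1,0,0],[0,0,0],[-2,0,0],[-2,0,0],[0,0,4],[0,0,4],[-2,2,0],[-2,3,0],[0,4,0],[0,4,0],[0,4,0],[0,0,0]],"twist":[[0,0,0.003],[0,0,0],[0,0,0],[0,0,0],[0,0,0],[0,0,0],[0,0,0],[0,0,0],[0,0,0],[0,0,0],[0,0,0],[0,0,0],[0,0,0]],"hand":[8.7,8.7,8.7,8.7,8.7,8.7,8.7,8.7,8.7,8.7,8.7,8.7,8.7]}'
python3 - <<'E'
from h import *
print(np.round(sensors.get_state()["q"],2))
c=cams.read_camera("scene"); tin(c,[.527,.09,.045]); 
c=cams.read_camera("top"); p=tin(c,[.527,.09,.045]); ov(c,p,"pics/t2.png",(230,180),(200,150),4)
E
```

```text
t: 5.97
position: [0.3905, 0.2662, 0.276]
orientation: [[-0.998, 0.003, 0.056], [-0.056, 0.007, -0.998], [-0.003, -1.0, -0.007]]
ft_force: [0.9, 1.1, 0.7]
finger_gap: 0.0872
[-0.18  0.39 -0.63  2.06  0.32  0.78 -2.52]
tin [0.5179 0.092  0.0466] score -38.0 in pots frame x -10.0 y 158.9 mm yaw -0.002
tin [0.5243 0.0939 0.0487] score -5.4 in pots frame x -3.4 y 160.4 mm yaw -0.000
```

View pics/t2.png

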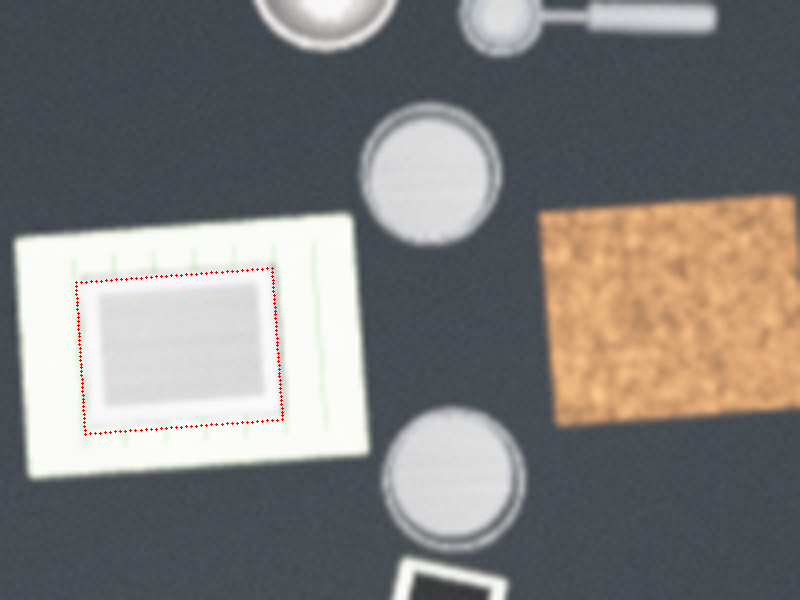

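The fit latched about 4 mm off, because it is a white tin on white paper. The lid's grey panel, centred near (181,344) in the crop, puts the tin at x≈0.528, as contact predicted. I'll measure with the panel instead while moving the gripper behind the tin.

```bash
python3 -m jog '{"slide":[[1,-0.5,0],[1,-0.5,0],[1,-0.5,0],[1,-0.5,0],[1,-0.5,0],[1,-0.5,0],[1,-0.5,0],[1,-0.5,0],[1,-0.5,0],[1,-0.5,0],[1,-0.5,0],[1,-0.5,0],[1,-0.5,0],[0.2,0,0],[0,0,0],[0,0,0]],"twist":[[0,0,0.12],[0,0,0.12],[0,0,0.12],[0,0,0.12],[0,0,0.12],[0,0,0.12],[0,0,0.12],[0,0,0.12],[0,0,0.12],[0,0,0.12],[0,0,0.12],[0,0,0.12],[0,0,0.12],[0,0,0],[0,0,0],[0,0,0]],"hand":[5,5,5,5,5,5,5,5,5,5,5,5,5,5,5,5]}'
cat >> h.py <<'E'
def tin2(c,ce):
    "lid's grey panel by threshold between panel and rim, near ce"
    g=cv2.GaussianBlur(cv2.cvtColor(c["img"],cv2.COLOR_RGB2GRAY),(0,0),.8)
    g=cv2.resize(g,None,fx=4,fy=4,interpolation=cv2.INTER_CUBIC)
    u,v=(w2px(c,[[*ce,.032]])[0]*4+1.5).astype(int); pv=np.median(g[v-25:v+25,u-25:u+25])
    for t in (12,18):
        m=(cv2.absdiff(g,int(pv))<t).astype(np.uint8); m=cv2.morphologyEx(m,cv2.MORPH_OPEN,np.ones((9,9)))
        n,l,s,_=cv2.connectedComponentsWithStats(m); k=cv2.findContours((l==l[v,u]).astype(np.uint8),0,2)[0]
        p,wh,y=rect(px2w(c,(max(k,key=cv2.contourArea)-1.5)/4,.032)); d=p-MID
        e=np.array([np.cos(YAW),np.sin(YAW)]); n_=np.array([-e[1],e[0]])
        print("tin",np.round(p,4),round(float(y),3),"panel",np.round(wh,1),"pots frame x %.1f y %.1f yaw %.3f"%(d@e*1e3,d@n_*1e3,y-YAW))
E
python3 - <<'E'
from h import *
print(np.round(sensors.get_state()["q"],2))
for n in("scene","top"): c=cams.read_camera(n); print(n); tin2(c,(.528,.092))
E
```

```text
t: 7.4
position: [0.523, 0.1925, 0.2744]
orientation: [[0.032, -0.001, 0.999], [-0.999, -0.0, 0.032], [0.0, -1.0, -0.001]]
ft_force: [-0.2, 0.2, 0.1]
finger_gap: 0.0506
[ 0.23  0.63 -0.93  1.85  0.61  0.97 -0.93]
scene
tin [0.529  0.0921] 0.053 panel [69.9 97.5] pots frame x 1.2 y 158.5 yaw 0.004
tin [0.5289 0.0922] 0.053 panel [ 73.7 101.2] pots frame x 1.0 y 158.6 yaw 0.004
top
tin [0.528 0.092] 0.05 panel [67.3 96.1] pots frame x 0.2 y 158.3 yaw 0.001
tin [0.5282 0.092 ] 0.052 panel [70.2 98.9] pots frame x 0.3 y 158.4 yaw 0.003
```

```bash
python3 -m jog '{"slide":[[0,0,-4],[0,0,-4],[0,0,0],[0.03,-0.65,0],[0.03,-0.65,0],[0.03,-0.65,0],[0.03,-0.65,0],[0.02,-0.4,0],[0.02,-0.4,0],[0.02,-0.4,0],[0.02,-0.4,0],[0.02,-0.4,0],[0.02,-0.4,0],[0.02,-0.4,0],[0.02,-0.4,0],[0.02,-0.4,0],[0.02,-0.4,0],[0.02,-0.4,0],[0,0,0],[0,0,0]],"twist":[[0,0,0.015],[0,0,0],[0,0,0],[0,0,0],[0,0,0],[0,0,0],[0,0,0],[0,0,0],[0,0,0],[0,0,0],[0,0,0],[0,0,0],[0,0,0],[0,0,0],[0,0,0],[0,0,0],[0,0,0],[0,0,0],[0,0,0],[0,0,0]],"hand":[5,5,5,5,5,5,5,5,5,5,5,5,5,5,5,5,5,5,5,5]}'
python3 - <<'E'
from h import *
y=sensors.get_state()["position"][1]-.07
for n in("scene","top"): c=cams.read_camera(n); print(n); tin2(c,(.530,y))
E
```

```text
t: 9.17
position: [0.5267, 0.1221, 0.1942]
orientation: [[0.051, -0.001, 0.999], [-0.999, -0.002, 0.051], [0.002, -1.0, -0.001]]
ft_force: [-0.3, -0.3, 1.1]
finger_gap: 0.0502
scene
tin [0.5303 0.05  ] 0.06 panel [70.5 98.1] pots frame x 0.4 y 116.4 yaw 0.011
tin [0.5301 0.0502] 0.061 panel [ 75.3 103.1] pots frame x 0.2 y 116.5 yaw 0.012
top
tin [0.5293 0.0472] 0.066 panel [71.2 95.1] pots frame x -0.8 y 113.6 yaw 0.017
tin [0.5297 0.043 ] -1.522 panel [143.5 116.8] pots frame x -0.6 y 109.4 yaw -1.571
```

```bash
python3 -m jog '{"slide":[[0.02,-0.5,0],[0.03,-0.5,0],[0.02,-0.5,0],[0.03,-0.5,0],[0.02,-0.5,0],[0.03,-0.5,0],[0.02,-0.5,0],[0.03,-0.5,0],[0.02,-0.5,0],[0.03,-0.5,0],[0.02,-0.5,0],[0.03,-0.5,0],[0,0,0],[0,0,0]],"twist":[[0,0,0],[0,0,0],[0,0,0],[0,0,0],[0,0,0],[0,0,0],[0,0,0],[0,0,0],[0,0,0],[0,0,0],[0,0,0],[0,0,0],[0,0,0],[0,0,0]],"hand":[5,5,5,5,5,5,5,5,5,5,5,5,5,5]}'
python3 - <<'E'
from h import *
y=sensors.get_state()["position"][1]-.07
for n in("scene","top"): c=cams.read_camera(n); print(n); tin2(c,(.532,y)); save(c,f"pics/{n}4.png")
E
```

```text
t: 10.43
position: [0.5299, 0.0627, 0.1947]
orientation: [[0.051, 0.0, 0.999], [-0.999, -0.001, 0.051], [0.001, -1.0, 0.0]]
ft_force: [0.5, 0.1, 0.9]
finger_gap: 0.0502
scene
tin [ 0.5336 -0.0101] 0.064 panel [69.8 98.1] pots frame x 0.8 y 56.2 yaw 0.015
tin [ 0.5336 -0.0097] 0.064 panel [ 73.8 101.4] pots frame x 0.8 y 56.5 yaw 0.015
top
tin [ 0.5336 -0.0205] 0.046 panel [67.5 74.8] pots frame x 0.2 y 45.7 yaw -0.003
tin [ 0.5511 -0.0305] -0.766 panel [116.4  65.3] pots frame x 17.2 y 34.9 yaw -0.815
```

Centred within 1 mm. On to the gap centre.

```bash
python3 -m jog '{"slide":[[0.02,-0.5,0],[0.03,-0.5,0],[0.02,-0.5,0],[0.03,-0.5,0],[0.02,-0.5,0],[0.03,-0.5,0],[0.02,-0.5,0],[0.03,-0.5,0],[0.02,-0.5,0],[0.03,-0.5,0],[0.02,-0.5,0],[0,0,0],[0,0,0],[0,0,0]],"twist":[[0,0,0],[0,0,0],[0,0,0],[0,0,0],[0,0,0],[0,0,0],[0,0,0],[0,0,0],[0,0,0],[0,0,0],[0,0,0],[0,0,0],[0,0,0],[0,0,0]],"hand":[5,5,5,5,5,5,5,5,5,5,5,5,5,5]}'
python3 - <<'E'
from h import *
y=sensors.get_state()["position"][1]-.07
c=cams.read_camera("scene"); tin2(c,(.535,y)); a=c["img"][150:290,200:400]; cv2.imwrite("pics/s5.png",cv2.resize(a,None,fx=4,fy=4,interpolation=2)[:,:,::-1])
E
```

```text
t: 11.7
position: [0.5322, 0.0074, 0.1942]
orientation: [[0.051, -0.001, 0.999], [-0.999, -0.001, 0.051], [0.001, -1.0, -0.001]]
ft_force: [-0.9, -0.1, -0.1]
finger_gap: 0.05
tin [ 0.5363 -0.0651] 0.064 panel [68.4 96.6] pots frame x 0.7 y 1.0 yaw 0.015
tin [ 0.5366 -0.0651] 0.063 panel [72.  99.5] pots frame x 1.0 y 1.0 yaw 0.014
```

View pics/s5.png

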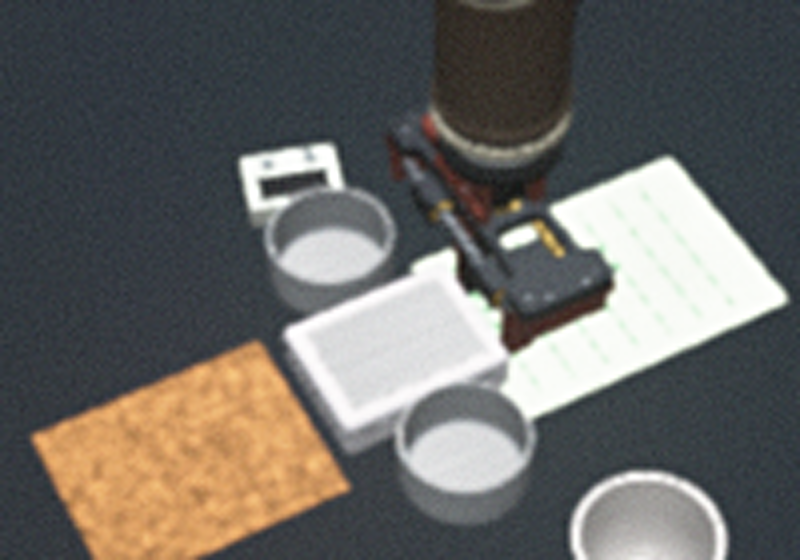

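The tin sits centred between the pots with the fingers behind it. Pushing on to just short of the final place.

```bash
python3 -m jog '{"slide":[[0.03,-0.6,0],[0.03,-0.7,0],[0.03,-0.7,0],[0.03,-0.7,0],[0.03,-0.7,0],[0.03,-0.7,0],[0.03,-0.7,0],[0.03,-0.7,0],[0.03,-0.7,0],[0.03,-0.7,0],[0.03,-0.7,0],[0.03,-0.7,0],[0.04,-0.7,0],[0.04,-0.7,0],[0.04,-0.7,0],[0.04,-0.7,0],[0.04,-0.7,0],[0.04,-0.7,0],[0.04,-0.5,0],[0,0,0]],"twist":[[0,0,0],[0,0,0],[0,0,0],[0,0,0],[0,0,0],[0,0,0],[0,0,0],[0,0,0],[0,0,0],[0,0,0],[0,0,0],[0,0,0],[0,0,0],[0,0,0],[0,0,0],[0,0,0],[0,0,0],[0,0,0],[0,0,0],[0,0,0]],"hand":[5,5,5,5,5,5,5,5,5,5,5,5,5,5,5,5,5,5,5,5]}'
python3 - <<'E'
from h import *
y=sensors.get_state()["position"][1]-.07
c=cams.read_camera("scene"); tin2(c,(.54,y))
E
```

```text
t: 13.42
position: [0.539, -0.1231, 0.1946]
orientation: [[0.05, 0.0, 0.999], [-0.999, -0.001, 0.05], [0.001, -1.0, 0.0]]
ft_force: [1.3, -0.4, -0.4]
finger_gap: 0.0496
tin [ 0.5434 -0.1953] 0.053 panel [68.3 95.6] pots frame x 1.4 y -129.3 yaw 0.004
tin [ 0.5434 -0.1951] 0.051 panel [70.9 97.7] pots frame x 1.5 y -129.1 yaw 0.002
```

Push another 18.5 mm, then back off and rise in the clear space beyond the pots.

```bash
python3 -m jog '{"slide":[[0.02,-0.4,0],[0.02,-0.4,0],[0.02,-0.4,0],[0.02,-0.4,0],[0,-0.25,0],[0,0,0],[0,0,0],[0,1,0],[0,1,0],[0,0,4],[0,0,4],[0,0,4],[0,4,0],[0,4,0],[0,4,0],[0,4,0],[0,4,0],[0,4,0],[0,0,0],[0,0,0]],"twist":[[0,0,0],[0,0,0],[0,0,0],[0,0,0],[0,0,0],[0,0,0],[0,0,0],[0,0,0],[0,0,0],[0,0,0],[0,0,0],[0,0,0],[0,0,0],[0,0,0],[0,0,0],[0,0,0],[0,0,0],[0,0,0],[0,0,0],[0,0,0]],"hand":[5,5,5,5,5,5,5,5,5,5,5,5,5,5,5,5,5,5,5,5]}'
python3 - <<'E'
from h import *
for n in("scene","top"): c=cams.read_camera(n); print(n); tin2(c,(.543,-.213))
a=c["img"][150:350,220:460]; cv2.imwrite("pics/t6.png",cv2.resize(a,None,fx=3,fy=3,interpolation=2)[:,:,::-1])
E
```

```text
t: 15.13
position: [0.5384, 0.124, 0.3149]
orientation: [[0.059, 0.0, 0.998], [-0.998, 0.001, 0.059], [-0.001, -1.0, 0.0]]
ft_force: [-0.5, -1.4, -0.0]
finger_gap: 0.0498
scene
tin [ 0.5443 -0.2124] 0.051 panel [67.6 95.3] pots frame x 1.5 y -146.5 yaw 0.002
tin [ 0.5441 -0.2124] 0.055 panel [70.2 97.7] pots frame x 1.3 y -146.4 yaw 0.006
top
tin [ 0.5432 -0.2124] 0.048 panel [67.9 96.1] pots frame x 0.4 y -146.4 yaw -0.001
tin [ 0.5429 -0.2125] 0.06 panel [ 71.  100.1] pots frame x 0.2 y -146.5 yaw 0.011
```

View pics/t6.png

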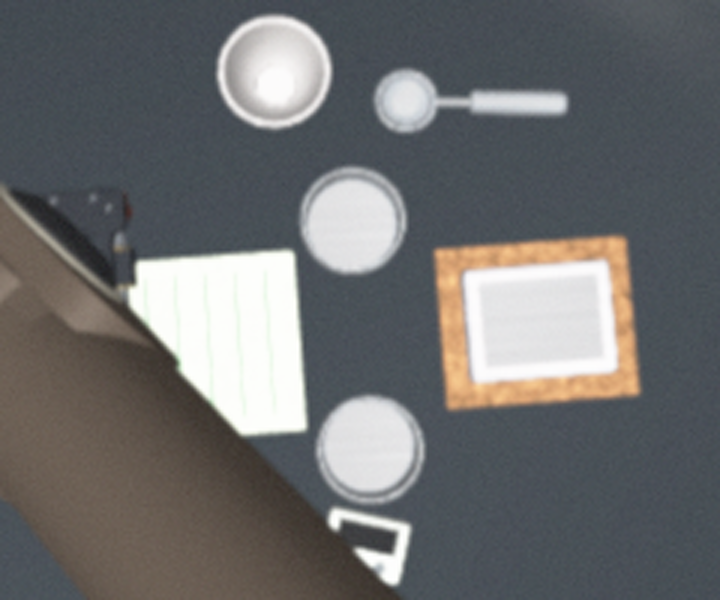

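The tin lies wholly on the mat with cork showing all round. The bowl, spoon, pots and timer sit at the same pixels as before, and the arm is clear. Handing in.

```bash
python3 -c "
from plant import ticket
print(ticket.job_done())"
```

```text
the job is handed in; nothing more can be done
None
```

The tin is on the cork mat and the job is handed in at about 15 s of the 72 s allowed; the interface gave no verdict. I squared the tin with a side push of about 21 mm using the open fingers. I then pushed its end through the gap (pots-frame y about 1 mm, x about 1 mm when centred) and backed the arm off.

**Last checks**
- **Tin:** both cameras put the tin's centre within about 2 mm of the mat's centre, with yaw within about 0.01 rad. That leaves roughly 18 mm of cork on every side.
- **Bystanders:** bowl_a, the spoon and the timer show at the same pixels as at the start in the last top picture. bowl_b and the mug were outside that crop, so I didn't re-check them, but the arm never went near them at a height that could touch them.

**Checks that failed or disagreed**
- **Mat distance:** the mat's centre measured 148 mm from the pots' origin, against the stated 155–175 mm. The overlay fitted in the scene camera as well as the top one, so I went by the measurement.
- **Tin outline fit:** my first fit went wrong on the white sheet and in occluded top views. I replaced it with a fit to the lid's grey panel, which both cameras confirmed within 1 mm when unobstructed.

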